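# Raise the whetstone in the sharpening drawer and hold it up

## Task

Pull the drawer of the small plywood sharpening cabinet fully open, then swing the cam lever inside it up and over towards the drawer front until it stands straight up, where the cam lifts the whetstone to its highest point. The lever springs back if let go, so finish while the gripper is still holding it straight up, while I slip the locking pin in. Leave the plane, wax tin, mallet and offcut where they are.

Things in the scene. Friction and masses are not known exactly. Their poses are not given: they have to be found in the camera images.
- cabinet: Low open-fronted plywood cabinet on the bench, 270 deep x 340 wide x 122 mm high, fixed to the bench. Origin at bench height in the middle of its front opening; +x points into the cabinet (away from the drawer front), so the drawer opens along -x; y along its width, z up. It may be yawed.
- drawer (a joint): How far the drawer is pulled out, m: 0 shut, 0.18 fully open against its end stop. About 2 N of slide friction plus light damping; it stays where it is left. It starts 20 to 60 mm open.
- drawer_handle (a point): Middle of the drawer's steel bar handle: a round bar about 10 mm thick and 120 mm long along the cabinet's y, its centre line 35 mm in front of the drawer front, 88 mm above the bench (the cabinet top is at 122 mm, the drawer front's upper edge at 107 mm). Axes parallel to the cabinet's.
- lever (a joint): Cam lever angle, rad: 0 at its rest stop, leaning into the cabinet 0.35 rad above level; grows as the lever swings up and over towards the drawer front; 1.22 straight up, the highest lift; beyond it the stone sinks again, stop at 1.75. A return spring (0.2 N m/rad, about 4 N at the knob when upright) and the stone's weight drive it back to 0 if let go.
- lever_pivot (a point): Point on the lever's pivot axis in the middle plane of the lever, 47 mm behind the outer face of the drawer front, 45 mm above the bench and 75 mm to the -y side of the drawer's middle. The axis runs along the cabinet's y.
- lever_knob (a point): Centre of the lever's knob: a freely revolving black barrel, 28 mm in diameter, 30 mm long, flat ends facing the cabinet's +y and -y, on a 10 mm rod. It circles lever_pivot at 80 mm radius in the upright plane along the cabinet's x. At rest 72 mm above the bench, 75 mm deeper in than the pivot; drawer open, 58 mm in front of the cabinet; upright 125 mm high. 55 mm free on both sides.
- bed (a joint): Lift of the whetstone bed, m: 0 at rest, about 0.013 at the highest point; driven only by the lever's cam.
- stone_top (a point): Middle of the whetstone's top face; the pale stone is 148 mm long across the drawer (y), 50 mm deep (x), on an aluminium bed on the +y side just behind the drawer front; top about 102 mm above the bench at rest, 115 mm raised.
- plane: Wooden hand plane, 170 x 55 x 57 mm, loose on the cabinet top; origin at its underside. To be left alone.
- wax: Round wax tin, 72 mm across, 50 mm high, loose on the cabinet top; origin at its underside. To be left alone.
- mallet: Wooden mallet lying on the bench to the cabinet's -y side, head 55 x 110 x 70 mm at its origin, 200 mm handle along its own -x. To be left alone.
- offcut: Square pine offcut 160 x 45 x 45 mm lying on the bench to the cabinet's +y side; origin at its underside. To be left alone.

How it is judged:
On the way, in this order (a step that is already met when the one before it is completed fails the run):
1. the drawer is fully open while the lever is still down (value of joint drawer above 0.165 m and value of joint lever below 0.5 rad), for 0.2 s.
2. the lever stands straight up and the stone is at its highest (value of joint drawer above 0.165 m and value of joint lever between 1.05 and 1.39 rad and value of joint bed above 0.0122 m), for 0.5 s.
At the end, for the whole second after the job is handed in: The drawer is at least 165 mm out of its 180 mm, the lever stands within 0.17 rad (10 degrees) of straight up and is still, the stone is within about 1 mm of its highest point, and the fingers press on or hold the lever with more than 1 N (all of step 2 and velocity of joint lever between -0.1 and 0.1 rad/s and contact force between the fingers and lever above 1 N); the arm keeps its last pose, push and grip.
It fails at once if the plane, wax tin, mallet or offcut is displaced by more than 30 mm (distance of any of plane, wax, mallet, offcut from where it was at the start of the episode above 0.03 m).
It also fails if it takes over 51 s, if anything falls off the work surface, if the arm or the gripper's body presses on something with over 40 N, if the wrist force passes 120 N, or if a joint passes its speed limit or range.

## Robot

A 6-joint arm with a two-finger parallel gripper is mounted at the origin on the work surface. World frame = base frame: x ahead of the robot, y to its left, z up, the work surface at z = 0. Lengths are in m, angles in rad, forces in N, time in s.
With the tool pointing down it reaches from about 0.25 to 0.775 m from the base axis. Payload 4 kg.
Tool frame: the origin (TCP) lies on the centre line of the jaws, within the pads' length; the fingertips stand 25 mm ahead of it and the grasp point (between the pads) lies 6 mm ahead of it; z points along the fingers, y is the line along which they close (so a half turn about z gives the same grasp; the last joint's range is limited). The gripper opens to 94 mm and grips with 3 to 60 N. Pads are 16 mm wide; open, the fingers measure 119 mm over their backs; the gripper's body (75 mm by 177 mm) begins 78 mm behind the grasp point.
Start: joints at [-1.31, 0.087, 1.371, -0, 1.684, -0.103], TCP at [0.196, -0.514, 0.231] pointing down, gripper open.
Joint ranges: [-3.1, 3.1], [-0.76, 2.03], [0.27, 2.55], [-1.08, 4.22], [0.17, 2.65], [-2.57, 2.57]. Speed limits (rad/s): [2.79, 2.79, 3.14, 3.14, 3.14, 3.14].

## Interface

Orientations are given as [roll, pitch, yaw] about the fixed x, y, z axes, in that order (R = Rz(yaw) Ry(pitch) Rx(roll)).
In Python, from bench import robot, imaging gives the robot as it stands. The module is installed in compiled form; this text tells all that it offers.
- The arm moves only by the tool drive_tool, never from a script. Its argument "series" is a list of rows, each a list of 3 entries, a list of its own where there are three numbers: the finger opening in m, from 0 to 0.094, then the shift along the tool's x, y, z in m, then the turn, a rotation vector about the tool's x, y, z in rad. A call has 1 to 5 rows; each row is the pose to reach, as a shift and turn from the pose commanded when the call began, along the tool's axes at that moment; what a row does not reach only later rows make up. A row lasts 1/8 s, in which the tool goes at most 62.5 mm and 10.7 degrees, less where a joint would pass 70% of its speed; a pose out of reach is approached as far as the arm can. A call with a gripper value outside its range is refused whole. The fingers move at their own pace and stop on an object; the grip force is fixed at half the most. Time passes only in rows, so rows that repeat a pose let the fingers close. It gives the time, the measured TCP pose, the force, the opening and the grip force at its end, in the units of the state.
- robot.get_obs(): the state, without advancing time (a new reading comes with each control period).
- imaging.snapshot(name): name is "scene" or "top" or "wrist"; returns the picture (420x560x3 uint8, red, green, blue); there is no depth.
- imaging.get_calibration(name): a dict with "intrinsics" (3x3 intrinsics, pixels), "position" and "rotation" of the camera in the world. Camera axes: x right, y up, looking along -z (the intrinsics and any distortion apply to the point x, -y, -z); pixel columns grow to the right and rows downward; lengths in m; the calibration is good to about 2 mm. A picture is of the moment at which its call begins: read the wrist's pose just before it. get_calibration takes no time and is no camera call; for the wrist camera it gives the pose at the moment of the call.
- robot.close_job(): hands the job in; it is judged then, once.
The state is a dict: "time": time; "joint_positions": joint angles; "qvel": joint speeds; "joint_torque": joint torques, N m; "tool_pos": TCP position; "ee_rot": TCP orientation; "wrist_force": force on the tool from outside, world axes, zero at the start; "wrist_torque": the same for the moment, N m; "width": finger opening in m; "finger_force": force on a finger pad.
Only numpy, scipy, OpenCV 4.12 (cv2) and the standard library are available. Lean on these libraries where they do the work, as an engineer would, in place of code of your own. Each camera call takes 0.05 s, during which the arm holds its last target. There are 200 camera calls.

## Working session

There is one attempt and no reset: what is moved stays moved. The work goes in short steps, Python scripts to look and compute and a tool call to move; the robot and the scene stay as the last step left them, time stands still between calls to the robot, and variables do not carry over. Pictures are saved under pics/ and viewed, at most 10 in all, crops included, and the job is handed in when it is done.

Besides the shell and the picture viewer there is one more tool, called after "Call:" as name(argument=value, ...), one argument or row to a line, values as JSON. drive_tool: Moves the arm, as the interface text tells. Its arguments: {"type":"object","properties":{"series":{"type":"array"}},"required":["series"]}

```bash
mkdir -p pics; python3 - <<'E'
from bench import robot, imaging
import cv2,numpy as np
a=imaging.snapshot("scene");b=imaging.snapshot("top")
cv2.imwrite("pics/scene.png",a[:,:,::-1]);cv2.imwrite("pics/top.png",b[:,:,::-1])
for n in("scene","top"):print(imaging.get_calibration(n))
o=robot.get_obs();print(o)
E
```

```text
{'intrinsics': array([[512.39108205,   0.        , 274.33404465],
       [  0.        , 512.39108205, 220.30619725],
       [  0.        ,   0.        ,   1.        ]]), 'position': array([1.38807873, 0.24390121, 1.13966786]), 'rotation': array([0.59250609, 0.01356417, 1.82477458])}
{'intrinsics': array([[422.34197756,   0.        , 280.7054689 ],
       [  0.        , 422.34197756, 216.50747786],
       [  0.        ,   0.        ,   1.        ]]), 'position': array([0.57962533, 0.03769235, 1.00842472]), 'rotation': array([ 0.09913277, -0.02553268, -1.55523357])}
{'time': 0.1, 'joint_positions': array([-1.31011042e+00,  8.78912113e-02,  1.37211850e+00, -1.04898957e-05,
        1.68361387e+00, -1.03125749e-01]), 'qvel': array([ 2.99349910e-04, -2.88418278e-03, -4.11845415e-03, -1.31048060e-03,
        1.29377924e-03, -6.24221179e-05]), 'joint_torque': array([ 2.09675185e-03, -3.41253054e+01, -3.03299797e+01,  7.21267099e-02,
        3.04329861e-02, -1.01215014e-04]), 'tool_pos': array([ 0.19557216, -0.51356454,  0.22940785]), 'ee_rot': array([-3.13957144e+00, -1.98699841e-04,  3.63810288e-01]), 'wrist_force': array([ 0.90895914, -0.06334143,  0.76519808]), 'wrist_torque': array([-0.00378133,  0.0187059 , -0.00607109]), 'finger_force': 0.0, 'width': 0.09390922371757603}
```

View pics/scene.png

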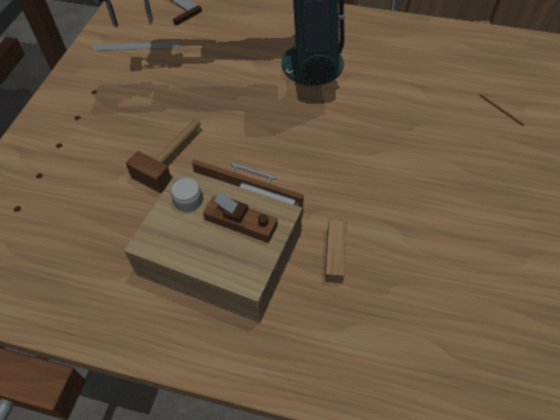

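View pics/top.png

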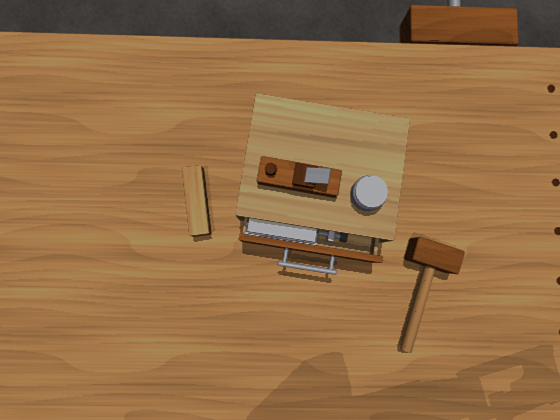

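The scene view shows the cabinet with the drawer slightly open and the handle facing the robot. In the top view, the cabinet top corners are at about (256,94), (409,118), (394,240) and (237,215). The handle bar runs from (279,264) to (336,271), and the front strip runs from (240,237) to (382,260). Plan: keep tool y along cabinet y, hook the bar from behind with closed fingers, then grip the knob by its flat ends.

```bash
cat > h.py <<'E'
from bench import robot, imaging
import cv2,numpy as np
from scipy.spatial.transform import Rotation as R
def ray(cal,uv,z):
    K=cal["intrinsics"];d=np.linalg.inv(K)@[uv[0],uv[1],1];d=R.from_euler('xyz',cal["rotation"]).as_matrix()@[d[0],-d[1],-d[2]]
    p=cal["position"];return p+d*(z-p[2])/d[2]
def go(target,yaw):
    "shift (tool axes) and rotvec to a tool-down pose"
    o=robot.get_obs();A=R.from_euler('xyz',o["ee_rot"]);B=R.from_euler('xyz',[np.pi,0,yaw])
    print("t",o["time"],"pos",o["tool_pos"].round(4),"shift",A.inv().apply(np.array(target)-o["tool_pos"]).round(4),"rot",(A.inv()*B).as_rotvec().round(4))
E
python3 - <<'E'
from h import *
c=imaging.get_calibration("top");im=cv2.imread("pics/top.png")
tc=[ray(c,p,.122) for p in[(256,94),(409,118),(394,240),(237,215)]]
for p in tc:print(p.round(4))
print("sides",[np.linalg.norm(tc[i]-tc[(i+1)%4]).round(3) for i in range(4)])
# handle bar: greyish bright pixels in window
w=im[245:285,270:345].astype(int);m=((w.max(2)-w.min(2)<25)&(w.max(2)>90)).astype(np.uint8)
m[:, :]=m; n,l,s,_=cv2.connectedComponentsWithStats(m);k=1+s[1:,4].argmax();ys,xs=np.nonzero(l==k)
(r)=cv2.minAreaRect(np.float32(np.c_[xs+270,ys+245]));print(s[k],r,cv2.boxPoints(r).round(1))
h=[ray(c,p,.088) for p in[(279,264),(336,271)]];print("handle",h)
f=tc[2]-tc[3];f2=tc[1]-tc[0];
for v in(f,f2,h[1]-h[0]):print("y-dir yaw",np.arctan2(v[0],-v[1]))
g=tc[0]-tc[3];g2=tc[1]-tc[2];print(np.arctan2(g[1],g[0]),np.arctan2(g2[1],g2[0]))
O=(tc[2]+tc[3])/2;H=(h[0]+h[1])/2
print(O,H)
E
```

```text
[0.9342 0.0742 0.122 ]
[ 0.8887 -0.2596  0.122 ]
[ 0.6226 -0.2237  0.122 ]
[0.6697 0.1085 0.122 ]
sides [np.float64(0.337), np.float64(0.269), np.float64(0.336), np.float64(0.267)]
[  8   3  59  26 365] ((308.1216125488281, 260.770263671875), (59.01923370361328, 17.91948890686035), 9.462321281433105) [[277.5 264.8]
 [280.5 247.1]
 [338.7 256.8]
 [335.8 274.5]]
handle [array([0.56810687, 0.0177005 , 0.088     ]), array([ 0.55489594, -0.10625769,  0.088     ])]
y-dir yaw -0.1407098302709772
y-dir yaw -0.13540471012369487
y-dir yaw -0.10617496831863694
-0.1289835674498021 -0.13394146752475566
[ 0.64615069 -0.05762543  0.122     ] [ 0.5615014  -0.04427859  0.088     ]
```

```bash
python3 -c "
import cv2;a=cv2.imread('pics/top.png')[190:300,220:420];cv2.imwrite('pics/c1.png',cv2.resize(a,None,fx=4,fy=4,interpolation=cv2.INTER_CUBIC))"
```

```text
(no output)
```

View pics/c1.png

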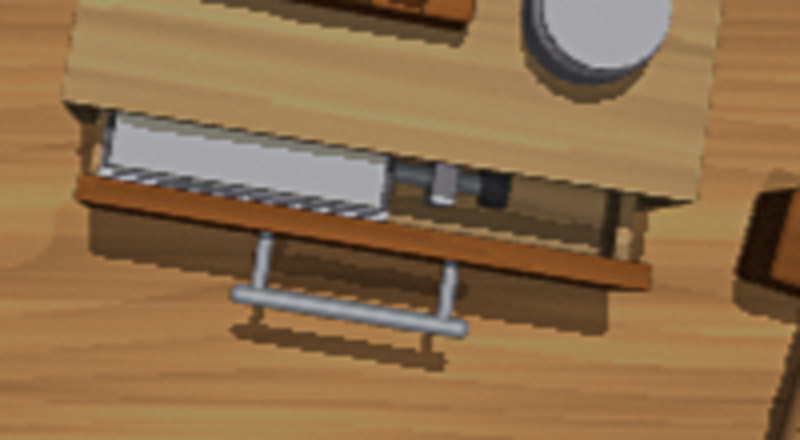

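The crop shows the bar from (233,293) to (467,328), which is (278.2,263.2) to (336.7,272) in the full image. Cabinet yaw is about −0.135, and the drawer is out by about 50 mm.

```bash
python3 - <<'E'
from h import *
c=imaging.get_calibration("top");H=(ray(c,(278.2,263.2),.088)+ray(c,(336.7,272),.088))/2
x=np.array([np.cos(-.135),np.sin(-.135),0]);print(H)
T=H+.02*x;T[2]=.2;print(T);go(T,-.135)
E
```

```text
[ 0.56128415 -0.04416298  0.088     ]
[ 0.58110218 -0.04685479  0.2       ]
t 0.1 pos [ 0.1956 -0.5136  0.2294] shift [ 0.5264 -0.2989  0.0301] rot [-2.000e-03  3.000e-04  4.988e-01]
```

Call:
drive_tool(
  series=[
    [0.0, [0.05, -0.028, 0.0], [0, 0, 0.1]],
    [0.0, [0.1, -0.057, 0.0], [0, 0, 0.2]],
    [0.0, [0.15, -0.085, 0.0], [0, 0, 0.3]],
    [0.0, [0.2, -0.114, 0.0], [0, 0, 0.4]],
    [0.0, [0.25, -0.142, 0.0], [0, 0, 0.499]],
  ],
)

```text
time: 0.72
tool_pos: [0.3795, -0.2906, 0.2301]
ee_rot: [-3.141, 0.0, -0.139]
wrist_force: [1.3, -0.6, -0.1]
width: 0.0475
finger_force: 0.0
```

```bash
python3 - <<'E'
from h import *
go([.581,-.0469,.2],-.135)
E
```

```text
t 0.725 pos [ 0.3795 -0.2906  0.2301] shift [ 0.1658 -0.2692  0.0301] rot [-0.0002  0.0003 -0.0038]
```

Call:
drive_tool(
  series=[
    [0.0, [0.03, -0.05, 0.0], [0, 0, 0]],
    [0.0, [0.06, -0.1, 0.0], [0, 0, 0]],
    [0.0, [0.09, -0.15, 0.0], [0, 0, 0]],
    [0.0, [0.12, -0.2, 0.01], [0, 0, 0]],
    [0.0, [0.15, -0.255, 0.02], [0, 0, 0]],
  ],
)

```text
time: 1.35
tool_pos: [0.5621, -0.0591, 0.21]
ee_rot: [3.141, 0.0, -0.136]
wrist_force: [0.3, -0.4, -0.4]
width: 0.0012
finger_force: 0.0
```

Call:
drive_tool(
  series=[
    [0.0, [0, 0, 0], [0, 0, 0]],
    [0.0, [0, 0, 0], [0, 0, 0]],
  ],
)

```text
time: 1.6
tool_pos: [0.5609, -0.0607, 0.21]
ee_rot: [3.141, 0.002, -0.135]
wrist_force: [-0.1, -1.1, -0.5]
width: 0.0003
finger_force: 0.0
```

```bash
python3 - <<'E'
from h import *
go([.581,-.0469,.094],-.135)
E
```

```text
t 1.6 pos [ 0.5609 -0.0607  0.21  ] shift [ 0.0183 -0.0165  0.116 ] rot [0.0006 0.0015 0.0004]
```

Call:
drive_tool(
  series=[
    [0.0, [0.018, -0.0165, 0.02], [0, 0, 0]],
    [0.0, [0.018, -0.0165, 0.06], [0, 0, 0]],
    [0.0, [0.018, -0.0165, 0.06], [0, 0, 0]],
  ],
)

```text
time: 1.98
tool_pos: [0.5785, -0.0479, 0.1472]
ee_rot: [3.141, 0.008, -0.138]
wrist_force: [-0.8, 0.3, 0.2]
width: 0.0006
finger_force: 0.0
```

```bash
python3 - <<'E'
from h import *
go([.581,-.0469,.094],-.135)
cv2.imwrite("pics/s2.png",cv2.resize(imaging.snapshot("scene")[100:240,150:330,::-1],None,fx=4,fy=4))
cv2.imwrite("pics/w2.png",imaging.snapshot("wrist")[:,:,::-1])
E
```

```text
t 1.975 pos [ 0.5785 -0.0479  0.1472] shift [ 0.0028 -0.0014  0.0532] rot [ 0.0002  0.0078 -0.0026]
```

View pics/w2.png

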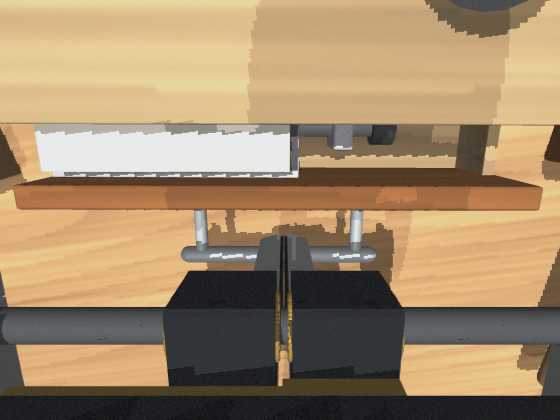

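The wrist view shows the fingertips (285,237) centred between the posts, with the bar centre at about (278,254) and the drawer front face at about row 208. I'll cross-check the bar position with the wrist calibration.

```bash
python3 - <<'E'
from h import *
c=imaging.get_calibration("wrist");o=robot.get_obs();x=np.array([np.cos(-.135),np.sin(-.135),0]);y=np.array([-x[1],x[0],0])
for uv,z in[((278,254),.088),((278,209),.095),((285,237),o["tool_pos"][2]-.025)]:
  p=ray(c,uv,z);d=p-o["tool_pos"];print(p.round(4),"cab x,y rel TCP",d@x,d@y)
print(o["ee_rot"],o["tool_pos"])
E
```

```text
[ 0.5634 -0.0411  0.088 ] cab x,y rel TCP -0.018445359760919294 0.004477874423151965
[ 0.5962 -0.0459  0.095 ] cab x,y rel TCP 0.014635462108126229 0.004153267275975852
[ 0.5877 -0.0491  0.1267] cab x,y rel TCP 0.006702853892043037 -9.823961821227954e-05
[ 3.14127963e+00 -7.50473092e-04 -1.37194654e-01] [ 0.58109573 -0.04806294  0.15167734]
```

Both views agree: the bar is 18 mm behind the TCP and the drawer front 15 mm ahead. I'll descend.

Call:
drive_tool(
  series=[
    [0.0, [0, 0, 0.02], [0, 0, 0]],
    [0.0, [0, 0, 0.04], [0, 0, 0]],
    [0.0, [0, 0, 0.057], [0, 0, 0]],
    [0.0, [0, 0, 0.057], [0, 0, 0]],
  ],
)

```text
time: 2.58
tool_pos: [0.5808, -0.0471, 0.0933]
ee_rot: [3.141, 0.001, -0.136]
wrist_force: [-0.5, 0.8, 0.1]
width: 0.0005
finger_force: 0.0
```

Call:
drive_tool(
  series=[
    [0.0, [-0.008, 0, 0], [0, 0, 0]],
    [0.0, [-0.02, 0, 0], [0, 0, 0]],
    [0.0, [-0.035, 0, 0], [0, 0, 0]],
    [0.0, [-0.05, 0, 0], [0, 0, 0]],
    [0.0, [-0.065, 0, 0], [0, 0, 0]],
  ],
)

```text
time: 3.2
tool_pos: [0.5164, -0.0379, 0.0947]
ee_rot: [3.141, -0.002, -0.135]
wrist_force: [4.0, -0.5, 3.3]
width: 0.0002
finger_force: 1.5
```

Call:
drive_tool(
  series=[
    [0.0, [-0.015, 0, 0], [0, 0, 0]],
    [0.0, [-0.03, 0, 0], [0, 0, 0]],
    [0.0, [-0.045, 0, 0], [0, 0, 0]],
    [0.0, [-0.056, 0, 0], [0, 0, 0]],
    [0.0, [-0.064, 0, 0], [0, 0, 0]],
  ],
)

```text
time: 3.82
tool_pos: [0.4525, -0.0291, 0.0932]
ee_rot: [-3.141, 0.001, -0.135]
wrist_force: [3.5, -0.2, -0.0]
width: 0.0003
finger_force: 1.3
```

Call:
drive_tool(
  series=[
    [0.0, [-0.004, 0, 0], [0, 0, 0]],
    [0.0, [-0.008, 0, 0], [0, 0, 0]],
  ],
)

```text
time: 4.08
tool_pos: [0.4486, -0.0286, 0.0934]
ee_rot: [-3.141, -0.008, -0.135]
wrist_force: [16.6, -1.7, -10.7]
width: 0.0005
finger_force: 8.0
```

Call:
drive_tool(
  series=[
    [0.0, [-0.003, 0, 0], [0, 0, 0]],
    [0.0, [-0.005, 0, 0], [0, 0, 0]],
  ],
)

```text
time: 4.32
tool_pos: [0.4483, -0.0286, 0.0936]
ee_rot: [-3.141, -0.02, -0.136]
wrist_force: [26.4, -2.1, -18.8]
width: 0.0005
finger_force: 13.3
```

The force has climbed to about 26 N with no further travel, so the drawer is at its end stop. I'll back off and rise.

Call:
drive_tool(
  series=[
    [0.0, [0.013, 0, 0], [0, 0, 0]],
    [0.0, [0.017, 0, 0], [0, 0, 0]],
    [0.0, [0.017, 0, -0.03], [0, 0, 0]],
    [0.0, [0.017, 0, -0.08], [0, 0, 0]],
    [0.05, [0.017, 0, -0.12], [0, 0, 0]],
  ],
)

```text
time: 4.95
tool_pos: [0.4567, -0.0298, 0.2149]
ee_rot: [3.141, 0.002, -0.135]
wrist_force: [0.8, 0.4, -0.5]
width: 0.0073
finger_force: 0.0
```

Call:
drive_tool(
  series=[
    [0.06, [-0.06, 0.04, 0], [0, 0, 0]],
    [0.06, [-0.06, 0.04, 0], [0, 0, 0]],
    [0.06, [-0.06, 0.04, 0], [0, 0, 0]],
  ],
)

```text
time: 5.32
tool_pos: [0.392, -0.0614, 0.2133]
ee_rot: [-3.141, 0.001, -0.136]
wrist_force: [0.7, -0.2, -0.1]
width: 0.0371
finger_force: 0.0
```

```bash
python3 - <<'E'
from h import *
o=robot.get_obs();print(o["time"],o["tool_pos"],o["ee_rot"])
cv2.imwrite("pics/w3.png",imaging.snapshot("wrist")[:,:,::-1])
c=imaging.get_calibration("wrist");np.savez("w3.npz",**c)
cv2.imwrite("pics/t3.png",cv2.resize(imaging.snapshot("top")[190:340,220:420,::-1],None,fx=4,fy=4))
E
```

```text
5.325 [ 0.39204945 -0.06144889  0.21330601] [-3.14127136e+00  5.47836733e-04 -1.36369401e-01]
```

View pics/w3.png

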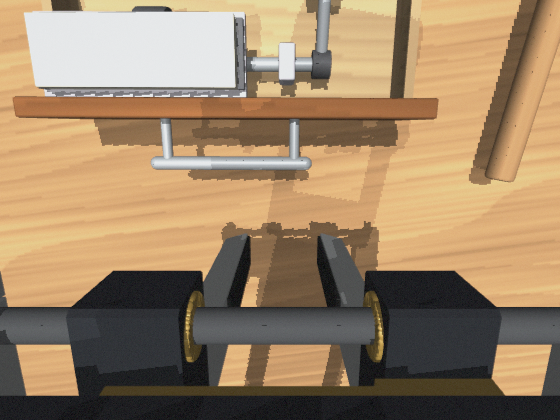

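View pics/t3.png

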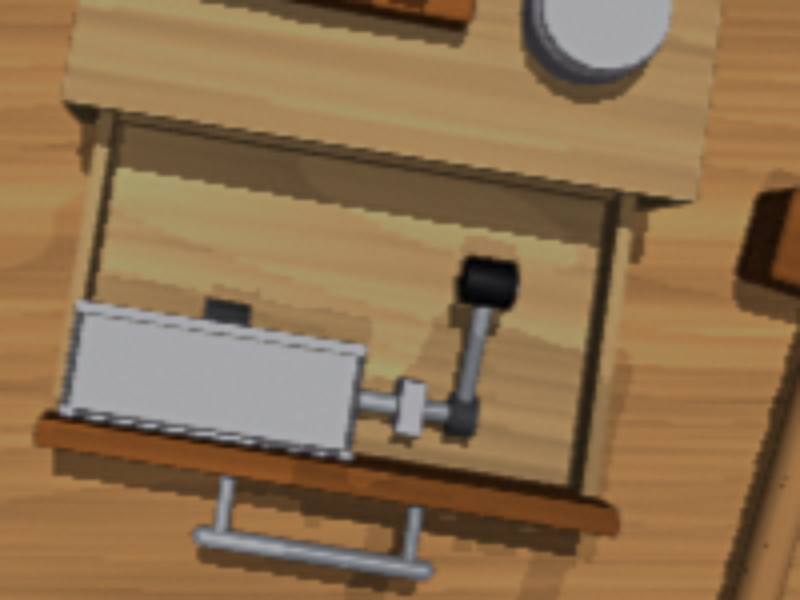

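The top view shows the drawer fully open. The knob is at crop (489,283), the hub at (462,415) and the lever is still at rest. The wrist view confirms the handle is clear.

```bash
python3 - <<'E'
from h import *
c=imaging.get_calibration("top");x=np.array([np.cos(-.136),np.sin(-.136),0]);y=np.array([-x[1],x[0],0])
f=lambda u,v:(220+(u-1.5)/4,190+(v-1.5)/4)
K=ray(c,f(489,283),.076);P=ray(c,f(462,415),.05);H=(ray(c,f(197,534),.088)+ray(c,f(430,572),.088))/2
O=np.array([.6462,-.0576,0])
print("knob",K,"pivot",P,"handle",H,"K-P",(K-P)@x,(K-P)@y)
print("knob model",O-.058*x-.075*y,"from handle",H+.157*x-.075*y)
T=K.copy();T[2]=.2;go(T,-.136)
E
```

```text
knob [ 0.57801095 -0.12107399  0.076     ] pivot [ 0.50393562 -0.11035444  0.05      ] handle [ 0.4330797 -0.0251119  0.088    ] K-P 0.07484470109820734 -0.0005773579281517931
knob model [ 0.57856697 -0.12404376  0.        ] from handle [ 0.57846142 -0.12070561  0.088     ]
t 5.425 pos [ 0.3929 -0.0611  0.2133] shift [0.1915 0.0345 0.0131] rot [-0.0004  0.0007  0.001 ]
```

Call:
drive_tool(
  series=[
    [0.06, [0.05, 0.01, 0], [0, 0, 0]],
    [0.06, [0.1, 0.02, 0], [0, 0, 0]],
    [0.06, [0.15, 0.03, 0], [0, 0, 0]],
    [0.06, [0.191, 0.035, 0.02], [0, 0, 0]],
    [0.06, [0.191, 0.035, 0.05], [0, 0, 0]],
  ],
)

```text
time: 6.05
tool_pos: [0.5806, -0.1221, 0.1615]
ee_rot: [-3.141, 0.0, -0.134]
wrist_force: [-0.6, 0.4, -0.2]
width: 0.0601
finger_force: 0.0
```

Call:
drive_tool(
  series=[
    [0.06, [0, 0, 0], [0, 0, 0]],
    [0.06, [0, 0, 0], [0, 0, 0]],
  ],
)

```text
time: 6.3
tool_pos: [0.5777, -0.1215, 0.1642]
ee_rot: [3.142, -0.0, -0.134]
wrist_force: [0.3, -0.5, 0.2]
width: 0.0601
finger_force: 0.0
```

```bash
python3 - <<'E'
from h import *
go([.578,-.1215,.079],-.136)
cv2.imwrite("pics/w4.png",imaging.snapshot("wrist")[:,:,::-1])
E
```

```text
t 6.3 pos [ 0.5777 -0.1215  0.1642] shift [ 0.0003 -0.      0.0852] rot [ 0.0001 -0.0005  0.0015]
```

View pics/w4.png

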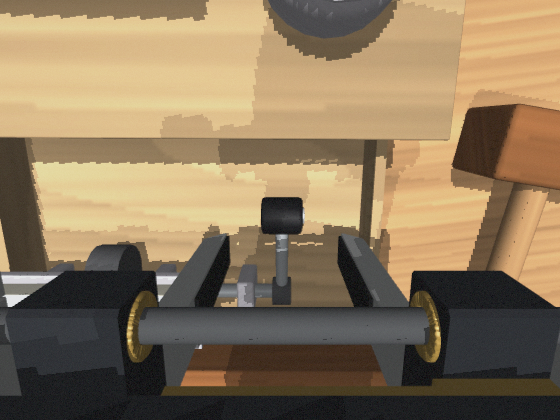

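The knob (282,215) sits centred between the fingers (230 and 340). I'll descend and grip it.

Call:
drive_tool(
  series=[
    [0.06, [0, 0, 0.03], [0, 0, 0]],
    [0.06, [0, 0, 0.06], [0, 0, 0]],
    [0.06, [0, 0, 0.085], [0, 0, 0]],
    [0.06, [0, 0, 0.085], [0, 0, 0]],
    [0.03, [0, 0, 0.085], [0, 0, 0]],
  ],
)

```text
time: 6.98
tool_pos: [0.5784, -0.1222, 0.0811]
ee_rot: [3.141, -0.004, -0.135]
wrist_force: [-0.8, 0.0, -0.6]
width: 0.0534
finger_force: 0.0
```

Call:
drive_tool(
  series=[
    [0.01, [0, 0, 0], [0, 0, 0]],
    [0.01, [0, 0, 0], [0, 0, 0]],
    [0.01, [0, 0, 0], [0, 0, 0]],
    [0.01, [0, 0, 0], [0, 0, 0]],
    [0.01, [0, 0, 0], [0, 0, 0]],
  ],
)

```text
time: 7.6
tool_pos: [0.5783, -0.1203, 0.0799]
ee_rot: [-3.139, -0.003, -0.135]
wrist_force: [1.3, 5.4, 3.0]
width: 0.03
finger_force: 30.0
```

```bash
python3 - <<'E'
from h import *
o=robot.get_obs();x=np.array([np.cos(-.136),np.sin(-.136),0])
print(o["tool_pos"],o["width"],o["finger_force"],o["wrist_force"])
a0=.35
for a in np.arange(0,1.221,.122):
  print(round(a,3),(80*(np.cos(.35+a)-np.cos(.35))).round(1),(-80*(np.sin(.35+a)-np.sin(.35))).round(1))
E
```

```text
[ 0.57826189 -0.12025074  0.07991383] 0.030041736078958974 29.99776840209961 [1.28981767 5.35610858 2.97210382]
0.0 0.0 -0.0
0.122 -3.9 -8.9
0.244 -8.9 -17.3
0.366 -14.8 -25.1
0.488 -21.6 -32.0
0.61 -29.3 -38.1
0.732 -37.6 -43.2
0.854 -46.5 -47.2
0.976 -55.8 -50.2
1.098 -65.4 -52.0
1.22 -75.1 -52.6
```

Call:
drive_tool(
  series=[
    [0.01, [-0.0039, 0, -0.0089], [0, 0, 0]],
    [0.01, [-0.0089, 0, -0.0173], [0, 0, 0]],
    [0.01, [-0.0148, 0, -0.0251], [0, 0, 0]],
    [0.01, [-0.0216, 0, -0.032], [0, 0, 0]],
    [0.01, [-0.0293, 0, -0.0381], [0, 0, 0]],
  ],
)

```text
time: 8.22
tool_pos: [0.5502, -0.1162, 0.1175]
ee_rot: [-3.138, -0.005, -0.134]
wrist_force: [4.7, 4.4, -1.7]
width: 0.0299
finger_force: 30.0
```

Call:
drive_tool(
  series=[
    [0.01, [-0.0083, 0, -0.0051], [0, 0, 0]],
    [0.01, [-0.0172, 0, -0.0091], [0, 0, 0]],
    [0.01, [-0.0265, 0, -0.0121], [0, 0, 0]],
    [0.01, [-0.0361, 0, -0.0139], [0, 0, 0]],
    [0.01, [-0.0458, 0, -0.0145], [0, 0, 0]],
  ],
)

```text
time: 8.85
tool_pos: [0.5054, -0.1099, 0.1328]
ee_rot: [-3.137, -0.007, -0.134]
wrist_force: [5.6, 5.5, -0.7]
width: 0.0299
finger_force: 30.0
```

Call:
drive_tool(
  series=[
    [0.01, [0, 0, 0], [0, 0, 0]],
    [0.01, [0, 0, 0], [0, 0, 0]],
    [0.01, [0, 0, 0], [0, 0, 0]],
    [0.01, [0, 0, 0], [0, 0, 0]],
    [0.01, [0, 0, 0], [0, 0, 0]],
  ],
)

```text
time: 9.48
tool_pos: [0.5053, -0.1099, 0.1328]
ee_rot: [-3.137, -0.006, -0.134]
wrist_force: [4.9, 6.3, 1.6]
width: 0.0301
finger_force: 30.0
```

```bash
python3 - <<'E'
from h import *
o=robot.get_obs();x=np.array([np.cos(-.136),np.sin(-.136),0]);y=np.array([-x[1],x[0],0])
c=imaging.get_calibration("top");d=o["tool_pos"]-[.57826,-.12025,.07991];print("moved x,y,z",d@x,d@y,d[2],o["time"],o["width"],o["finger_force"],o["wrist_force"],o["qvel"].round(4))
s=imaging.snapshot("scene")[90:240,130:330,::-1];cv2.imwrite("pics/s5.png",cv2.resize(s,None,fx=4,fy=4,interpolation=cv2.INTER_CUBIC))
cv2.imwrite("pics/w5.png",imaging.snapshot("wrist")[:,:,::-1])
E
```

```text
moved x,y,z -0.07369750312447121 0.0004026110677087517 0.05287171779732276 9.475 0.030050725598828768 29.995190799236298 [4.91596235 6.29756079 1.5531246 ] [ 0.0017 -0.0009 -0.0006 -0.001   0.0011 -0.001 ]
```

View pics/w5.png

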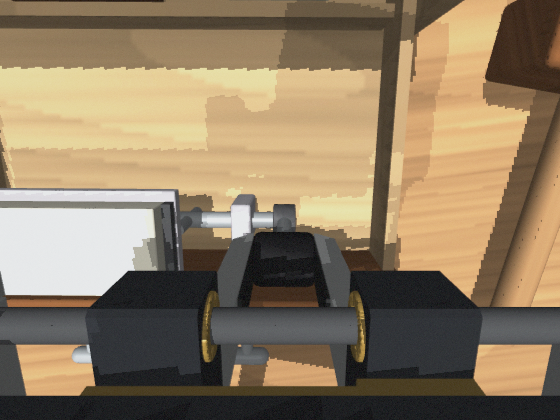

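View pics/s5.png

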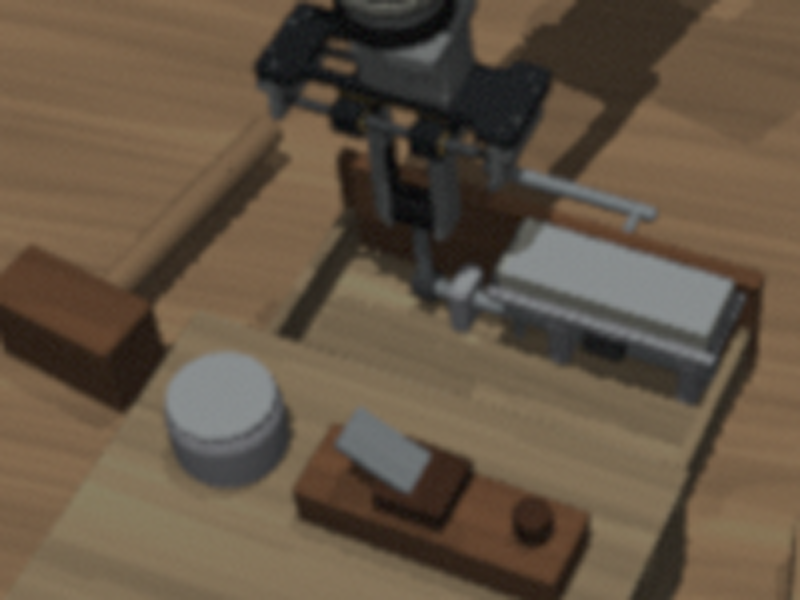

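The lever stands upright in the grip with the stone raised, the drawer is fully open and the other objects look undisturbed. TCP travel of −74 mm in x and +53 mm in z gives about 1.20 rad. I'm handing in.

```bash
python3 -c "
from bench import robot
print(robot.close_job())"
```

```text
the job is handed in; nothing more can be done
None
```

I handed the job in at about 9.6 s with the drawer pulled to its end stop and the gripper holding the lever straight up (about 1.20 rad, estimated from the arm's travel); the stone looked raised and nothing else disturbed, and the hand-in returned no verdict.

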